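Ready the paint scale: extraction, power, tare

TASK

Get the paint bench ready for pouring, using only light fingertip taps: first switch on the extraction with the left-hand rocker of the sloping switch console, then switch on the scale with the small rocker on the left of its panel, and then tap the wide tare key on the right of its panel and let it come back up. Switch a rocker on by pressing its raised far end. Leave the lamp switch and the round keys as they are, do not touch the mixing cup or the pan it stands on, and do not shift or lift any of the other things on the bench.

Things in the scene. Friction and masses are not known exactly. Their poses are not given: they have to be found in the camera images.
- console: fixed aluminium bench console, 290 wide (y) x 115 deep x 64 high. Origin: on the bench under the middle of its far edge; x away from the operator, y to his left. Its face slopes 25 deg, rising towards +x (normal (-sin25, 0, cos25)). On it three white 82 mm plates, 6 thick: extraction rocker at y +90, lamp rocker at 0, unused round socket at -90 mm. Swaps sides with the scale between starts.
- extraction_switch (a joint): left-hand (y +90 mm) white rocker of the console, 62 x 62 mm, pivoting about a line across its middle (along y). 0 = off (start: far, upper half raised, edge 9 mm proud of the plate); 0.16 rad = on (far half in, parallel to the face, 4.5 mm proud; near half raised). About 2 N at the push point; it stays where it is left, so press well past the middle. Over 4 N its frame gives (2 N/mm).
- extraction_switch_push (a point): point on the surface of the far, upper half of the extraction rocker, 19 mm up the slope from its pivot and centred across it: press here, square to the face, to switch on. It goes in about 3 mm.
- lamp_switch (a joint): the middle white rocker of the console (bench lamp), same make as the extraction rocker: it starts at 0.16 rad (on, near half standing up) and is to stay on.
- scale: fixed grey bench scale, 240 wide (y) x 300 deep x 63 high. Origin: on the bench under its middle; x away from the operator, y to his left. In front a white key panel (x -150 to -60 mm) slopes 20 deg, rising towards +x (normal (-sin20, 0, cos20)): black rocker left (y +92), display in the middle with two 20 mm round keys below it (y +32, -22), wide tare key right (y -85). Round pan behind.
- scale_switch (a joint): the scale's black on/off rocker, 36 mm up the slope x 26 across, pivoting about a line across its middle (along y). 0 = off (start: far, upper half raised, edge 10 mm proud of the panel); 0.28 rad = on (far half in, parallel to the panel, 5.5 mm proud; near half raised). About 2 N at the push point; it stays where it is left, so press well past the middle. Over 4 N its frame gives (2 N/mm).
- scale_switch_push (a point): point on the surface of the far, upper half of the scale's rocker, 11 mm up the slope from its pivot and centred across it: press here, square to the panel, to switch on. It goes in about 3 mm.
- tare_key (a joint): the tare key, a grey bar 40 mm wide (y) x 20 mm up the slope, 8 mm proud of the panel. 0 = free, 0.006 m = fully down (square to the panel). Spring: 1 N to start, 3.8 N at 2 mm, 9.4 N fully down; comes back when let go. It works from 2 mm down.
- tare_key_top (a point): middle of the top of the tare key.
- left_round_key (a joint): left round key below the display (20 mm, 8 mm proud); 0 = free, 0.006 m = down. Not to be pressed.
- right_round_key (a joint): right round key below the display (20 mm, 8 mm proud); 0 = free, 0.006 m = down. Not to be pressed.
- pan: the scale's round steel pan, 192 across, 6 thick, its top 76 mm above the bench, centred 45 mm behind (+x of) the scale's origin. Origin: centre of its underside. Not to be touched.
- cup: empty white plastic mixing cup, rim radius 46, 100 high, standing loose on the pan within 20 mm of its middle. Origin: centre of its underside. Not to be touched.
- bottle: black hardener bottle, 60 across x 165 high, loose, standing behind the console. Origin: centre of its underside.
- tin: small closed steel paint tin, 66 across x 76 high, loose, standing in front of the console near its right end. Origin: centre of its underside.
- paddle: flat aluminium stirring paddle, 190 (y) x 22 x 5, lying loose in front of the scale. Origin: centre of its underside.

How it is judged:
By the outcome, as a careful person would: the job done as asked, in the order asked, and still so for the second after the job is handed in, with the robot touching nothing.
It also fails if it takes over 54 s, if anything falls off the work surface, if the arm or the gripper's body presses on something with over 40 N, if the wrist force passes 120 N, or if a joint passes its speed limit or range.

ROBOT

A 6-joint arm with a two-finger parallel gripper is mounted at the origin on the work surface. World frame = base frame: x ahead of the robot, y to its left, z up, the work surface at z = 0. Lengths are in m, angles in degrees, forces in N, time in s.
With the tool pointing down it reaches from about 0.4 to 0.825 m from the base axis. Payload 7 kg.
Tool frame: the origin (TCP) lies at the very end of the fingers, on their centre line; the grasp point (between the pads) lies 19 mm behind it; x points along the fingers, z is the direction in which the jaws open and shut, and the axes are right-handed (so a half turn about x gives the same grasp; the last joint's range is limited). The gripper opens to 88 mm and grips with 3 to 60 N. Pads are 19 mm wide; open, the fingers measure 130 mm over their backs; the gripper's body (78 mm by 193 mm) begins 47 mm behind the grasp point.
Start: joints at [81.881, 20.546, 0.682, 0, -70.136, -16.507], TCP at [0.281, 0.614, 0.227] pointing down, gripper open.
Joint ranges: [-176.03, 176.03], [-82.01, 121.73], [-58.28, 71.71], [-173.87, 95.51], [-174.79, -0.11], [-173.66, 173.66]. Speed limits (degrees/s): [136.94, 136.94, 172.46, 180, 180, 180].

INTERFACE

Orientations are given as [roll, pitch, yaw] about the fixed x, y, z axes, in that order (R = Rz(yaw) Ry(pitch) Rx(roll)).
In Python, from plant import * gives the robot as it stands.
- The arm moves only by the tool arm_command, never from a script. Its argument "commands" is one flat list of numbers, 5 for each row, row after row: the shift along the tool's x, y, z in mm, then the turn about the tool's x in degrees, then the opening in per cent of the stroke, from 0 (shut) to 100 (fully open). A call has 1 to 5 rows; each row shifts and turns the pose as measured when the row begins, along the tool's axes as they then stand; what a row does not reach is not made up. A row lasts 1/8 s, in which the tool goes at most 62.5 mm and 10.7 degrees, less where a joint would pass 70% of its speed; a pose out of reach is approached as far as the arm can. A call is refused whole if a number of a shift passes 62.5 or a number of a turn 10.7, either way. A call with a gripper value outside its range is refused whole. The fingers move at their own pace and stop on an object; the grip force is fixed at half the most. Time passes only in rows, so rows that do not move let the fingers close. It gives the time, the measured TCP pose, the force and the opening at its end, in the units of the state.
- get_obs(): the state, without advancing time (a new reading comes with each control period).
- snapshot(name): name is "side" or "top"; returns a dict with "frame" (480x640x3 uint8, blue, green, red), "fov_y" (degrees; the focal length in pixels is half the picture's height over the tangent of half this angle, whatever the lens; pixels are square), "cx", "cy" (the principal point, pixels), "dist" ([k1, k2, p1, p2, k3] as OpenCV has them; the pictures are not rectified), "world_to_cam" (4x4, takes a point from world to camera coordinates). Camera axes: x right, y up, looking along -z (the intrinsics and any distortion apply to the point x, -y, -z); pixel columns grow to the right and rows downward; lengths in m; the calibration is good to about 2 mm. A picture is of the moment at which its call begins. There is no depth.
- close_job(): hands the job in, once; it reports no verdict.
The state is a dict: "clock": time; "joint_pos": joint angles; "qvel": joint speeds; "tau": joint torques, N m; "tool_pos": TCP position; "orientation": TCP orientation; "force": force on the tool from outside, world axes, zero at the start; "moment": the same for the moment, N m; "opening": finger opening in m.
Only numpy, scipy, OpenCV 4.12 (cv2) and the standard library are available. Lean on these libraries where they do the work, as an engineer would, in place of code of your own. Each camera call takes 0.05 s, during which the arm holds its last target. There are 200 camera calls.

## Working session

There is one attempt and no reset: what is moved stays moved. The work goes in short steps, Python scripts to look and compute and a tool call to move; the robot and the scene stay as the last step left them, time stands still between calls to the robot, and variables do not carry over. Pictures are saved under pics/ and viewed, about 8 in all and at most 12, crops included, and the job is handed in when it is done.

Besides the shell and the picture viewer there is one more tool, called after "Call:" by a JSON object that holds its "api" and its "payload". arm_command: Moves the arm, as the interface text tells. Its arguments: {"type":"object","properties":{"commands":{"type":"array"}},"required":["commands"]}

```bash
ls; mkdir -p pics; python3 - <<'E'
from plant import *
import cv2,pickle
o=get_obs(); print(o)
for n in("side","top"):
    s=snapshot(n); pickle.dump(s,open(n+".pkl","wb")); cv2.imwrite(f"pics/{n}0.png",s["frame"]); print(n,s["fov_y"],s["cx"],s["cy"],s["dist"],s["world_to_cam"])
E
```

```text
pics
{'clock': 0.0, 'joint_pos': array([ 8.18801228e+01,  2.05911539e+01,  6.33555344e-01, -2.01498641e-02,
       -7.01350356e+01, -1.65071373e+01]), 'qvel': array([ 2.20738276e-02, -1.66614314e-02,  8.14233400e-05,  3.43881471e-02,
       -2.37537711e-02,  2.49351674e-02]), 'tau': array([ 2.98290543e-03, -5.82719851e+01,  2.93054008e+01,  6.99717969e+00,
        6.97008902e-03, -1.39109920e-04]), 'tool_pos': array([0.28109707, 0.61314902, 0.2256241 ]), 'orientation': array([   4.95195673,   89.9054484 , -109.68192012]), 'force': array([0.63804383, 0.3858947 , 0.19481477]), 'moment': array([-0.02637938,  0.01780362,  0.05407212]), 'opening': 0.08778172056594595}
side 56.442042928159964 319.6246395732828 242.37764727190321 [-0.09688278  0.          0.          0.          0.        ] [[-0.98650671 -0.1636976   0.00275797  0.58045909]
 [ 0.1128754  -0.66783696  0.73569894 -0.14286392]
 [-0.11859028  0.72608325  0.67730308 -0.95354841]
 [ 0.          0.          0.          1.        ]]
top 42.78882202715868 312.218091298291 237.5958214834026 [-0.18424515  0.          0.          0.          0.        ] [[-0.01288721 -0.99963252  0.02384824 -0.02295524]
 [ 0.99650649 -0.01087143  0.08280477 -0.56740469]
 [-0.08251507  0.02483205  0.9962804  -1.19237842]
 [ 0.          0.          0.          1.        ]]
```

View pics/top0.png

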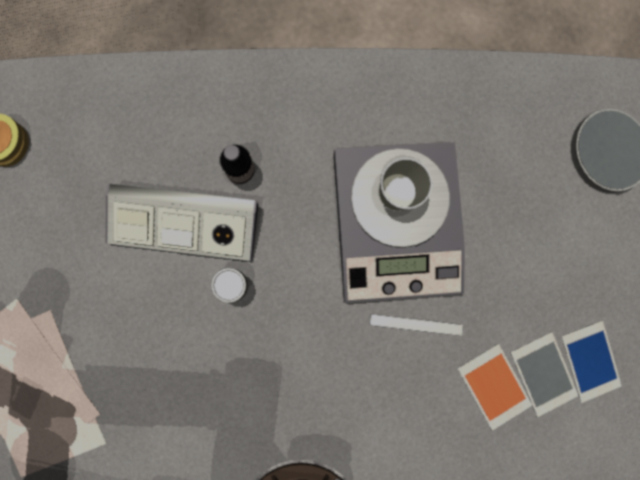

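View pics/side0.png

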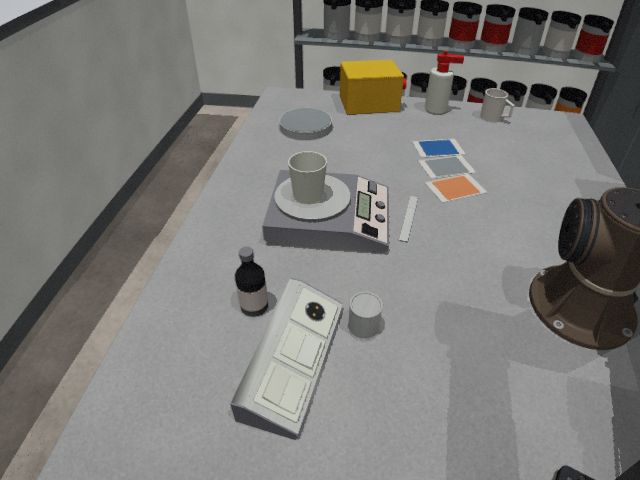

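Top: console (rows 185-262, cols 107-257) on the left with the extraction rocker at about (132,222). The scale is on the right, with its black rocker at (358,278) and the tare key at (447,272). Next I'll magnify these for exact features.

```bash
python3 - <<'E'
import cv2,pickle,numpy as np
def crop(n,x0,y0,w,h,k):
    f=pickle.load(open(n+".pkl","rb"))["frame"][y0:y0+h,x0:x0+w]
    return cv2.resize(f,None,fx=k,fy=k,interpolation=cv2.INTER_CUBIC)
def pad(a,w): return cv2.copyMakeBorder(a,0,0,0,w-a.shape[1],cv2.BORDER_CONSTANT)
a=crop("top",100,180,160,85,5);b=crop("top",336,245,132,33*2-2,0+2.7 if 0 else 5)
a=crop("top",104,182,156,82,4);b=crop("top",340,245,130,60,5)
cv2.imwrite("pics/c1.png",np.vstack([pad(a,650),b[:271]]) if 0 else np.vstack([pad(a,650),b]))
a=crop("side",230,275,115,165,3.5);b=crop("side",340,170,60,85,6.8)
H=max(a.shape[0],b.shape[0]);p=lambda i:cv2.copyMakeBorder(i,0,H-i.shape[0],0,0,cv2.BORDER_CONSTANT)
c=np.hstack([p(a),p(b)]);print(c.shape,a.shape);cv2.imwrite("pics/c2.png",c[:600,:820][:, :800])
E
```

```text
(578, 810, 3) (578, 402, 3)
```

View pics/c1.png

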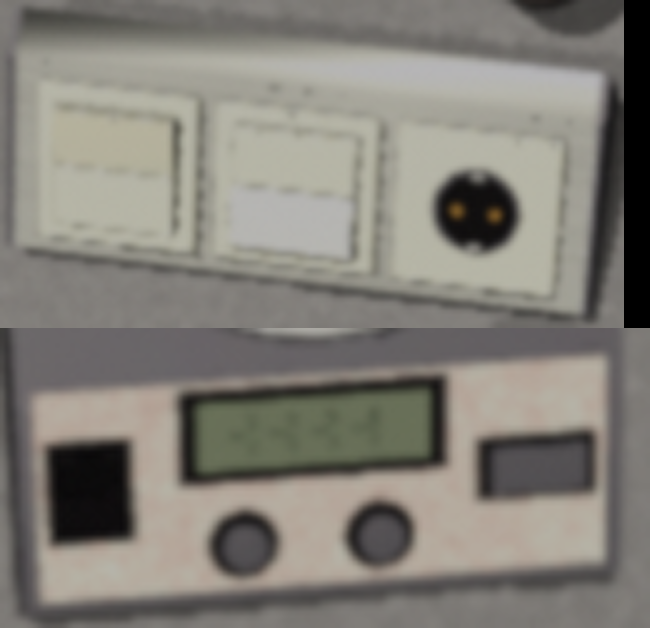

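View pics/c2.png

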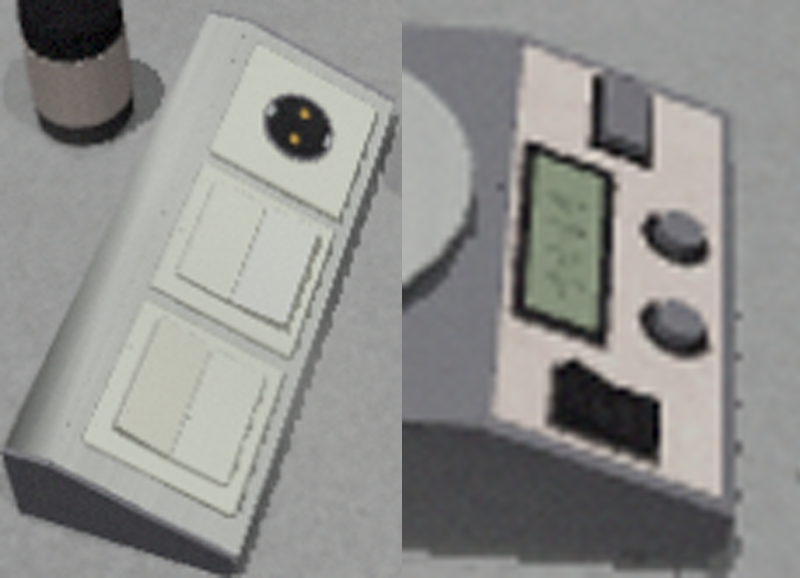

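Crops: the console plate, rocker and socket corners and the scale panel, display and key corners are readable in both views. I'll triangulate the matched corners.

```bash
cat > h.py <<'E'
import cv2,pickle,numpy as np
from scipy.spatial.transform import Rotation
def cam(s):
    f=240/np.tan(np.radians(s["fov_y"]/2))
    K=np.array([[f,0,s["cx"]],[0,f,s["cy"]],[0,0,1]]);return K,np.diag([1,-1,-1])@s["world_to_cam"][:3]
def und(s,p):
    K,P=cam(s);return cv2.undistortPoints(np.array(p,float).reshape(-1,1,2),K,np.array(s["dist"])).reshape(-1,2).T
def tri(st,pt,ss,ps):
    X=cv2.triangulatePoints(cam(st)[1],cam(ss)[1],und(st,pt),und(ss,ps));return (X[:3]/X[3]).T
def proj(s,X):
    K,P=cam(s);return cv2.projectPoints(np.array(X,float),cv2.Rodrigues(P[:,:3])[0],P[:,3],K,np.array(s["dist"]))[0].reshape(-1,2)
E
python3 - <<'E'
from h import *
from plant import *
st,ss=[pickle.load(open(n+".pkl","rb")) for n in("top","side")]
un=lambda p,k,x0,y0,dx=0,dy=0:(np.array(p,float)-[dx,dy]+.5)/k-.5+[x0,y0]
np.set_printoptions(precision=1,suppress=True)
ct=[(38,80),(198,96),(193,256),(38,237),(395,122),(566,138),(557,298),(393,275),(477,212)]
cs=[(85,440),(148,303),(285,372),(237,516),(212,152),(256,45),(378,110),(340,218),(297,125)]
C=tri(st,un(ct,4,104,182),ss,un(cs,3.5,230,275))*1e3;print("console FL FR NR NL ext, socket, centre\n",C)
bt=[(30,395),(608,355),(607,562),(38,606),(180,396),(444,375),(445,462),(183,484),(541,464),(90,490),(244,544),(380,533)]
bs=[(493,418),(525,45),(724,115),(722,498),(514,314),(528,143),(615,187),(603,345),(625,115),(606,408),(674,328),(676,238)]
B=tri(st,un(bt,5,340,245,0,328),ss,un(bs,6.8,340,170,402,0))*1e3;print("scale panel, display, tare,rocker,rk L,R\n",B)
o=get_obs();R=Rotation.from_euler("xyz",o["orientation"],degrees=True).as_matrix();print(R)
E
```

```text
console FL FR NR NL ext, socket, centre
 [[638.1 358.1  69.3]
 [628.2 278.7  66.8]
 [554.9 287.9  36. ]
 [564.5 367.1  35.3]
 [614.9 181.9  69.3]
 [606.5  99.7  67. ]
 [532.2 107.4  32. ]
 [543.3 188.2  33.9]
 [573.5 144.1  54.5]]
scale panel, display, tare,rocker,rk L,R
 [[ 524.5  -92.1   65.7]
 [ 536.8 -318.5   65.6]
 [ 455.7 -323.2   38.3]
 [ 443.5  -96.2   37.3]
 [ 523.4 -150.    65.1]
 [ 529.5 -253.1   65.4]
 [ 495.7 -256.8   46.3]
 [ 490.4 -151.9   53.7]
 [ 494.6 -293.3   54.5]
 [ 487.5 -115.5   55.7]
 [ 466.3 -176.6   45. ]
 [ 469.3 -230.5   44.9]]
[[-0.   0.9 -0.4]
 [-0.  -0.4 -0.9]
 [-1.   0.   0. ]]
```

```bash
cat >> h.py <<'E'
def togo(o,target,psi):
    "shift in tool axes (mm) and turn (deg) to put TCP at target mm, jaw axis = -y' of fixture at yaw psi"
    R=Rotation.from_euler("xyz",o["orientation"],degrees=True).as_matrix()
    d=R.T@(np.array(target)-o["tool_pos"]*1e3); a=np.degrees(np.arctan2(R[1,2],R[0,2]))
    return d.round(1),round(-(psi-90-a),1),"tcp",(o["tool_pos"]*1e3).round(1),"F",o["force"].round(2),"axis z",R[2].round(3)
E
python3 - <<'E'
from h import *
from plant import *
st,ss=[pickle.load(open(n+".pkl","rb")) for n in("top","side")]
un=lambda p,k,x0,y0,dx=0,dy=0:(np.array(p,float)-[dx,dy]+.5)/k-.5+[x0,y0]
def ray(s,px,z):
    P=cam(s)[1];u=und(s,[px])[:,0];d=P[:,:3].T@np.r_[u,1];c=-P[:,:3].T@P[:,3];return ((c+d*(z/1e3-c[2])/d[2])*1e3).round(1)
T=lambda p,z:ray(st,un(p,4,104,182),z)
print("ext far",T((115,103),51.5+13.1+8.2),"mid",T((112,168),51.5+4.1),"near",T((112,236),51.5-13.1+4))
U=lambda p,z:ray(st,un(p,5,340,245,0,328),z)
print("scale far",U((88,442),67),"near",U((92,543),50.7),"tare",U((541,464),60),"tare far/near",U((541,438),63.5),U((542,490),57))
S=lambda p,z:ray(ss,un(p,6.8,340,170,402,0),z)
print("side tare",S((625,115),60),"disp side centre",S((565,247),55))
print(togo(get_obs(),[601,322.4,226],-7.1))
E
```

```text
ext far [625.4 318.3  72.8] mid [595.7 324.   55.6] near [563.4 327.2  42.4]
scale far [ 505.4 -114.    67. ] near [ 466.8 -116.4   50.7] tare [ 494.4 -291.9   60. ] tare far/near [ 504.4 -291.3   63.5] [ 484.3 -292.8   57. ]
side tare [ 494.6 -285.5   60. ] disp side centre [ 510.3 -204.8   55. ]
(array([ -0., 412., 131.]), np.float64(-17.5), 'tcp', array([281.1, 613.2, 225.7]), 'F', array([-0.06, -0.14,  0.5 ]), 'axis z', array([-1.   ,  0.   ,  0.002]))
```

Call:
{"api": "arm_command", "payload": {"commands": [0,51,16,0,0,0,51,16,0,0,0,51,16,0,0,0,51,16,0,0,0,51,16,0,0]}}

```text
clock: 0.72
tool_pos: [0.4816, 0.4315, 0.2229]
orientation: [-3.1, 89.7, -117.4]
force: [0.9, 0.8, 0.3]
opening: 0.0431
```

Call:
{"api": "arm_command", "payload": {"commands": [0,51,16,0,0,0,51,16,0,0,0,51,16,0,0,0,0,0,-8.7,0,0,0,0,-8.7,0]}}

```text
clock: 1.35
tool_pos: [0.6068, 0.3164, 0.2201]
orientation: [-30.9, 89.4, -127.6]
force: [0.0, -1.0, -0.5]
opening: 0.0006
```

```bash
python3 - <<'E'
from h import *
from plant import *
for _ in range(3): print(togo(get_obs(),[601,322.4,100],-7.1))
print(get_obs()["opening"])
E
```

```text
(array([120.1,  -5.9,  -6.4]), np.float64(0.4), 'tcp', array([606.8, 316.4, 220.1]), 'F', array([ 0.04, -1.04, -0.55]), 'axis z', array([-1.   , -0.005,  0.009]))
(array([120.1,  -5.9,  -6.4]), np.float64(0.4), 'tcp', array([606.8, 316.4, 220.1]), 'F', array([ 0.04, -1.04, -0.55]), 'axis z', array([-1.   , -0.005,  0.009]))
(array([120.1,  -5.9,  -6.4]), np.float64(0.4), 'tcp', array([606.8, 316.4, 220.1]), 'F', array([ 0.04, -1.04, -0.55]), 'axis z', array([-1.   , -0.005,  0.009]))
0.0005585976073353835
```

Call:
{"api": "arm_command", "payload": {"commands": [50,-3,-3,0,0,50,-3,-3,0,0,28,0,0,0,0,0,0,0,0,0]}}

```text
clock: 1.85
tool_pos: [0.6009, 0.3209, 0.088]
orientation: [-32.3, 89.3, -129.0]
force: [0.3, 0.0, 0.7]
opening: -0.0
```

```bash
python3 - <<'E'
from h import *
from plant import *
o=get_obs();print(togo(o,[601,322.4,70],-7.1))
im=[]
for n,(x0,y0,w,h) in(("top",(100,170,100,100)),("side",(215,300,120,150))):
    s=snapshot(n);f=s["frame"]
    for X,c in(((o["tool_pos"]),(0,0,255)),(np.array([.6105,.3212,.066]),(0,255,0))):
        p=proj(s,[X])[0];print(n,p.round(1));cv2.circle(f,tuple((p.round()).astype(int)),0,c,-1)
    im.append(cv2.resize(f[y0:y0+h,x0:x0+w],(int(w*400/h)+0,400) if n=="top" else (384,480),interpolation=cv2.INTER_CUBIC))
im[0]=cv2.copyMakeBorder(im[0],0,80,0,0,cv2.BORDER_CONSTANT)
cv2.imwrite("pics/d1.png",np.hstack(im))
E
```

```text
(array([17.9,  0.1, -1.7]), np.float64(0.4), 'tcp', array([600.9, 320.9,  88. ]), 'F', array([0.33, 0.01, 0.75]), 'axis z', array([-1.   , -0.006,  0.01 ]))
top [128.7 219.1]
top [131.7 215.5]
side [280.6 378.2]
side [275.7 384.2]
```

View pics/d1.png

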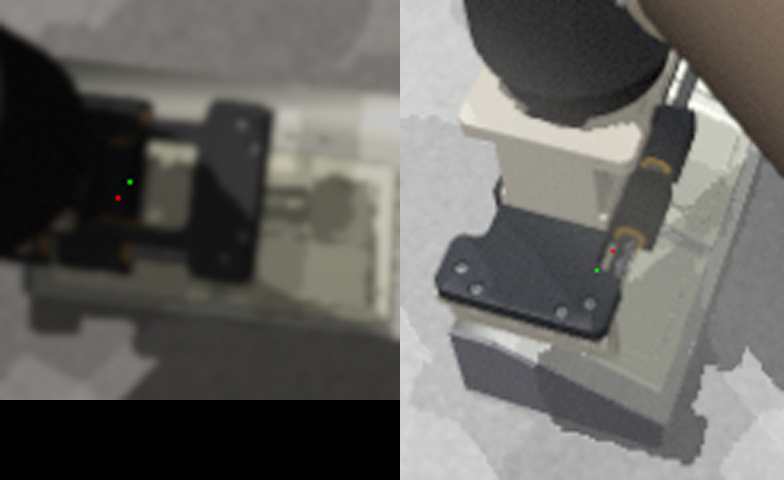

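The picture shows the closed fingertips just above the far half of the extraction rocker. The TCP marker is at crop (612,251) in the side view, on the tips. Descending in small force-checked steps.

Call:
{"api": "arm_command", "payload": {"commands": [15,0,-1.5,0,0,0,0,0,0,0]}}

```text
clock: 2.2
tool_pos: [0.6039, 0.3247, 0.078]
orientation: [9.4, 89.8, -87.3]
force: [-0.6, -0.5, -0.4]
opening: 0.0001
```

Call:
{"api": "arm_command", "payload": {"commands": [3,0,0,0,0,0,0,0,0,0]}}

```text
clock: 2.45
tool_pos: [0.6045, 0.3252, 0.0761]
orientation: [50.3, 89.9, -46.3]
force: [0.3, -0.2, -0.0]
opening: 0.0003
```

Call:
{"api": "arm_command", "payload": {"commands": [2,0,0,0,0,0,0,0,0,0]}}

```text
clock: 2.7
tool_pos: [0.6047, 0.3253, 0.0745]
orientation: [66.5, 89.8, -30.2]
force: [-0.6, -0.0, -0.3]
opening: 0.0004
```

Call:
{"api": "arm_command", "payload": {"commands": [4,-3,3,0,0]}}

```text
clock: 2.82
tool_pos: [0.6016, 0.3228, 0.0707]
orientation: [81.5, 89.8, -15.1]
force: [-0.5, 0.2, -0.6]
opening: 0.0004
```

Call:
{"api": "arm_command", "payload": {"commands": [3,0,0,0,0]}}

```text
clock: 2.95
tool_pos: [0.6012, 0.3225, 0.0673]
orientation: [74.5, 89.8, -22.2]
force: [-0.4, 0.1, -0.5]
opening: 0.0003
```

Call:
{"api": "arm_command", "payload": {"commands": [2,0,0,0,0]}}

```text
clock: 3.08
tool_pos: [0.6011, 0.3224, 0.065]
orientation: [69.4, 89.8, -27.2]
force: [0.4, 0.7, 0.8]
opening: 0.0002
```

Call:
{"api": "arm_command", "payload": {"commands": [1.2,0,0,0,0]}}

```text
clock: 3.2
tool_pos: [0.6011, 0.3223, 0.0636]
orientation: [64.8, 89.8, -31.9]
force: [0.0, -0.1, 0.3]
opening: 0.0002
```

Call:
{"api": "arm_command", "payload": {"commands": [1.2,0,0,0,0]}}

```text
clock: 3.32
tool_pos: [0.6013, 0.3224, 0.0625]
orientation: [69.8, 89.8, -26.9]
force: [-0.1, -0.5, 3.4]
opening: 0.0003
```

Call:
{"api": "arm_command", "payload": {"commands": [1.2,0,0,0,0]}}

```text
clock: 3.45
tool_pos: [0.6017, 0.3225, 0.0617]
orientation: [78.1, 89.8, -18.5]
force: [0.5, -1.3, 2.4]
opening: 0.0003
```

Call:
{"api": "arm_command", "payload": {"commands": [1.2,0,0,0,0]}}

```text
clock: 3.58
tool_pos: [0.6021, 0.3226, 0.0609]
orientation: [85.1, 89.8, -11.5]
force: [0.8, -1.1, 3.6]
opening: 0.0006
```

Call:
{"api": "arm_command", "payload": {"commands": [1.2,0,0,0,0]}}

```text
clock: 3.7
tool_pos: [0.6024, 0.3227, 0.06]
orientation: [90.2, 89.7, -6.4]
force: [0.4, -1.3, 3.0]
opening: 0.0003
```

Call:
{"api": "arm_command", "payload": {"commands": [1.2,-0.5,0,0,0]}}

```text
clock: 3.82
tool_pos: [0.6023, 0.3229, 0.0592]
orientation: [95.0, 89.7, -1.6]
force: [-0.3, -1.7, 5.0]
opening: 0.0008
```

Call:
{"api": "arm_command", "payload": {"commands": [1.0,-0.5,0,0,0]}}

```text
clock: 3.95
tool_pos: [0.6023, 0.323, 0.0587]
orientation: [97.5, 89.6, 0.9]
force: [1.5, -1.8, 6.7]
opening: 0.0004
```

Call:
{"api": "arm_command", "payload": {"commands": [-10,0,0,0,0,-50,0,0,0,0,-50,0,0,0,0]}}

```text
clock: 4.32
tool_pos: [0.5983, 0.3213, 0.1658]
orientation: [-19.3, 89.6, -115.9]
force: [0.2, 0.5, 0.0]
opening: 0.0006
```

```bash
python3 - <<'E'
from h import *
from plant import *
o=get_obs();print(togo(o,[485,-115.2,180],3.1))
E
```

```text
(array([-11.1, -62.2, 446.8]), np.float64(-9.7), 'tcp', array([598.3, 321.3, 165.8]), 'F', array([0.22, 0.53, 0.  ]), 'axis z', array([-1.   , -0.002,  0.007]))
```

Call:
{"api": "arm_command", "payload": {"commands": [-10,-8,56,0,0,0,-8,56,0,0,0,-8,56,0,0,0,-8,56,0,0,0,-8,56,0,0]}}

```text
clock: 4.95
tool_pos: [0.5255, 0.0457, 0.1819]
orientation: [85.2, 89.8, -11.2]
force: [0.2, -0.9, 0.5]
opening: 0.0008
```

Call:
{"api": "arm_command", "payload": {"commands": [0,-8,56,0,0,0,-8,56,0,0,0,-6,45,0,0,0,0,0,-9.7,0]}}

```text
clock: 5.45
tool_pos: [0.4817, -0.1146, 0.183]
orientation: [112.8, 89.8, 26.2]
force: [1.1, 1.5, 1.3]
opening: 0.0001
```

```bash
python3 - <<'E'
from h import *
from plant import *
o=get_obs();print(togo(o,[485,-115.2,85],3.1))
im=[]
for n,(x0,y0,w,h) in(("top",(104,182,156,82)),("side",(230,275,115,165))):
    s=snapshot(n);im.append(cv2.resize(s["frame"][y0:y0+h,x0:x0+w],None,fx=2.8,fy=2.8,interpolation=cv2.INTER_CUBIC))
im[0]=cv2.copyMakeBorder(im[0],0,im[1].shape[0]-im[0].shape[0],0,0,cv2.BORDER_CONSTANT)
cv2.imwrite("pics/d2.png",np.hstack(im))
E
```

```text
(array([98. ,  3. ,  0.9]), np.float64(0.3), 'tcp', array([ 481.7, -114.6,  183. ]), 'F', array([1.14, 1.51, 1.34]), 'axis z', array([-1.   ,  0.003, -0.001]))
```

View pics/d2.png

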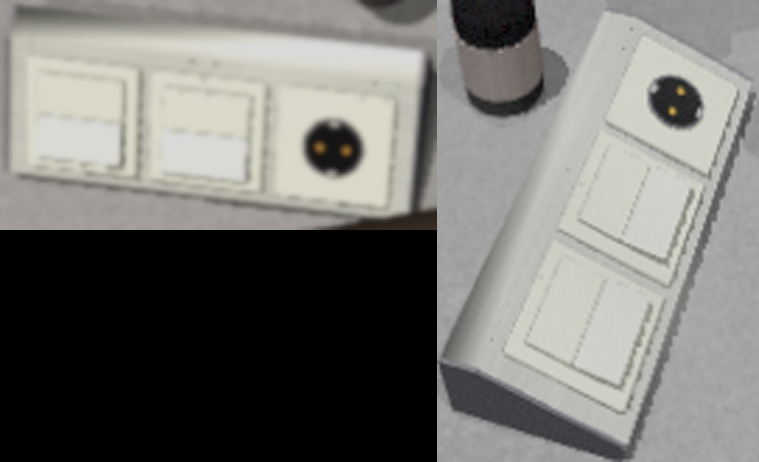

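Both console rockers now look alike: near half bright and raised at (80,140) and (205,155). Extraction is on and the lamp is unchanged. On to the scale rocker.

Call:
{"api": "arm_command", "payload": {"commands": [50,4,0,0,0,45,3,0,0,0,0,0,0,0,0]}}

```text
clock: 5.92
tool_pos: [0.4915, -0.1109, 0.0876]
orientation: [105.6, 89.6, 18.4]
force: [0.2, -0.6, 0.4]
opening: 0.0005
```

```bash
python3 - <<'E'
from h import *
from plant import *
o=get_obs();print(togo(o,[489,-115.2,66],3.1))
E
```

```text
(array([21.6, -2.9,  4.2]), np.float64(-0.3), 'tcp', array([ 491.5, -110.9,   87.6]), 'F', array([ 0.17, -0.57,  0.43]), 'axis z', array([-1.   ,  0.006, -0.002]))
```

Call:
{"api": "arm_command", "payload": {"commands": [15,-3,4,0,0]}}

```text
clock: 6.05
tool_pos: [0.4907, -0.1145, 0.0743]
orientation: [99.6, 89.4, 12.4]
force: [-0.3, -0.8, -0.2]
opening: 0.0004
```

Call:
{"api": "arm_command", "payload": {"commands": [5,0,0,0,0]}}

```text
clock: 6.18
tool_pos: [0.4905, -0.1144, 0.0693]
orientation: [100.4, 89.4, 13.2]
force: [0.5, -0.1, -0.3]
opening: 0.0005
```

Call:
{"api": "arm_command", "payload": {"commands": [2,0,0,0,0]}}

```text
clock: 6.3
tool_pos: [0.4911, -0.1143, 0.068]
orientation: [99.1, 89.4, 11.9]
force: [0.1, 0.2, -0.4]
opening: 0.0006
```

```bash
python3 - <<'E'
from h import *
from plant import *
o=get_obs();print(togo(o,[489,-115.2,64],3.1))
im=[]
for n,(x0,y0,w,h) in(("side",(320,140,110,110)),):
    s=snapshot(n);im.append(cv2.resize(s["frame"][y0:y0+h,x0:x0+w],None,fx=5,fy=5,interpolation=cv2.INTER_CUBIC))
cv2.imwrite("pics/d3.png",np.hstack(im))
E
```

```text
(array([ 3.9, -2.2,  0.8]), np.float64(-0.3), 'tcp', array([ 491.1, -114.3,   68. ]), 'F', array([ 0.07,  0.15, -0.36]), 'axis z', array([-1.   ,  0.011, -0.002]))
```

View pics/d3.png

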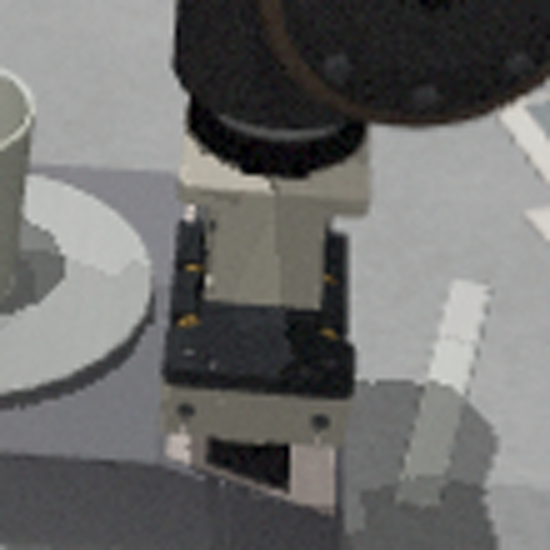

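The gripper is clear of the pan and cup, and the black rocker shows under it at (250,465). Pressing now in small steps.

Call:
{"api": "arm_command", "payload": {"commands": [2,-2,1,0,0]}}

```text
clock: 6.48
tool_pos: [0.4895, -0.1154, 0.0664]
orientation: [98.9, 89.3, 11.6]
force: [-0.2, -0.7, -0.2]
opening: 0.0002
```

Call:
{"api": "arm_command", "payload": {"commands": [1.2,0,0,0,0]}}

```text
clock: 6.6
tool_pos: [0.4895, -0.1154, 0.0654]
orientation: [98.8, 89.3, 11.6]
force: [-0.1, -0.4, -0.6]
opening: 0.0004
```

Call:
{"api": "arm_command", "payload": {"commands": [1.2,0,0,0,0]}}

```text
clock: 6.72
tool_pos: [0.4897, -0.1154, 0.0644]
orientation: [98.6, 89.2, 11.3]
force: [-0.4, -0.1, -0.3]
opening: 0.0007
```

Call:
{"api": "arm_command", "payload": {"commands": [1.2,0,0,0,0]}}

```text
clock: 6.85
tool_pos: [0.4898, -0.1154, 0.0632]
orientation: [98.5, 89.2, 11.2]
force: [-0.2, -0.8, -0.2]
opening: 0.0005
```

Call:
{"api": "arm_command", "payload": {"commands": [1.2,0,0,0,0]}}

```text
clock: 6.98
tool_pos: [0.4899, -0.1154, 0.062]
orientation: [98.4, 89.2, 11.2]
force: [-0.4, 0.2, 1.6]
opening: -0.0001
```

Call:
{"api": "arm_command", "payload": {"commands": [1.2,0,0,0,0]}}

```text
clock: 7.1
tool_pos: [0.4902, -0.1155, 0.0609]
orientation: [97.7, 89.2, 10.5]
force: [0.4, -0.7, 2.6]
opening: 0.0004
```

Call:
{"api": "arm_command", "payload": {"commands": [1.2,0,0,0,0]}}

```text
clock: 7.22
tool_pos: [0.4905, -0.1154, 0.0598]
orientation: [97.2, 89.2, 9.9]
force: [0.7, -0.6, 2.1]
opening: 0.0005
```

Call:
{"api": "arm_command", "payload": {"commands": [1.2,-0.5,0,0,0]}}

```text
clock: 7.35
tool_pos: [0.4904, -0.1154, 0.0587]
orientation: [96.8, 89.1, 9.5]
force: [0.4, -0.6, 1.6]
opening: 0.0003
```

Call:
{"api": "arm_command", "payload": {"commands": [1.2,-0.5,0,0,0]}}

```text
clock: 7.48
tool_pos: [0.4901, -0.1154, 0.0575]
orientation: [96.5, 89.1, 9.3]
force: [1.1, -0.1, 2.2]
opening: 0.0002
```

Call:
{"api": "arm_command", "payload": {"commands": [1.2,-0.4,0,0,0]}}

```text
clock: 7.6
tool_pos: [0.4901, -0.1154, 0.0564]
orientation: [96.1, 89.1, 8.9]
force: [0.3, -0.1, 4.6]
opening: 0.0002
```

Call:
{"api": "arm_command", "payload": {"commands": [1.0,-0.4,0,0,0]}}

```text
clock: 7.72
tool_pos: [0.4904, -0.1154, 0.0558]
orientation: [95.2, 89.0, 8.0]
force: [1.5, 0.7, 5.6]
opening: 0.0003
```

The force has risen past 4 N, so the rocker is at its stop. Retract and move over the tare key.

Call:
{"api": "arm_command", "payload": {"commands": [-10,0,0,0,0,-40,0,0,0,0,0,0,58,0,0,0,0,58,0,0,0,0,58,0,0]}}

```text
clock: 8.35
tool_pos: [0.4975, -0.2898, 0.109]
orientation: [95.8, 89.1, 9.1]
force: [1.2, 0.3, 0.4]
opening: 0.0006
```

```bash
python3 - <<'E'
from h import *
from plant import *
o=get_obs();print(togo(o,[488,-292,70],3.1))
im=[]
for n,(x0,y0,w,h),k in(("top",(330,140,145,170),3),("side",(330,150,80,100),5)):
    s=snapshot(n);im.append(cv2.resize(s["frame"][y0:y0+h,x0:x0+w],None,fx=k,fy=k,interpolation=cv2.INTER_CUBIC)[:500])
H=max(i.shape[0] for i in im)
cv2.imwrite("pics/d4.png",np.hstack([cv2.copyMakeBorder(i,0,H-i.shape[0],0,0,cv2.BORDER_CONSTANT) for i in im])[:,:800])
E
```

```text
(array([ 38.8, -10.2,   1.7]), np.float64(0.2), 'tcp', array([ 497.5, -289.8,  109. ]), 'F', array([1.18, 0.33, 0.36]), 'axis z', array([-1.   ,  0.015, -0.002]))
```

View pics/d4.png

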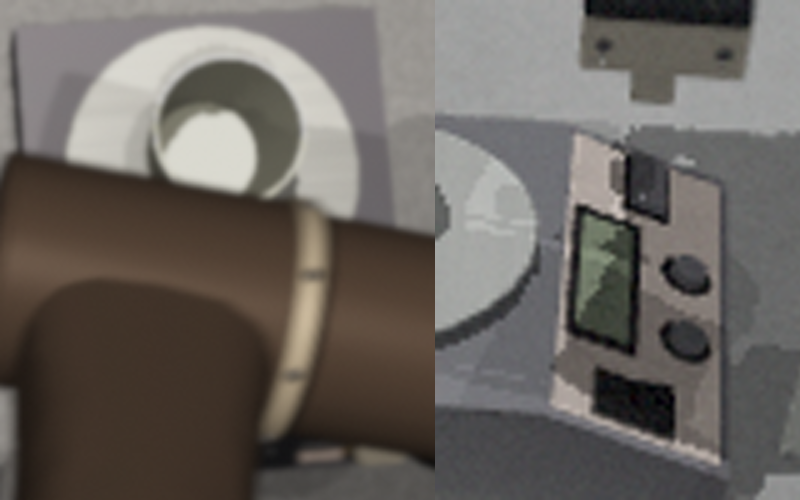

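The scale rocker's outline at (635,402) has lost its raised far corner, so it now lies in on the far side and is on. The finger hangs above the tare key at (645,185). Next is the tare tap.

Call:
{"api": "arm_command", "payload": {"commands": [20,-10,2,0,0,17,0,0,0,0,4,0,0,0,0]}}

```text
clock: 8.82
tool_pos: [0.4855, -0.296, 0.0665]
orientation: [101.1, 89.3, 13.8]
force: [0.5, -0.5, 0.7]
opening: 0.0003
```

```bash
python3 - <<'E'
from h import *
from plant import *
print(togo(get_obs(),[488,-292,60],3.1))
E
```

```text
(array([ 6.5,  2.6, -3.8]), np.float64(-0.3), 'tcp', array([ 485.5, -296. ,   66.5]), 'F', array([ 0.51, -0.49,  0.72]), 'axis z', array([-1.   ,  0.012, -0.002]))
```

Call:
{"api": "arm_command", "payload": {"commands": [2,2.5,-3.5,0,0]}}

```text
clock: 8.95
tool_pos: [0.4878, -0.2921, 0.0647]
orientation: [102.1, 89.3, 14.8]
force: [0.3, 1.0, 0.3]
opening: 0.0006
```

Call:
{"api": "arm_command", "payload": {"commands": [2,0,0,0,0]}}

```text
clock: 9.07
tool_pos: [0.4883, -0.2917, 0.0632]
orientation: [100.5, 89.3, 13.2]
force: [-0.3, -0.2, -0.4]
opening: 0.0007
```

Call:
{"api": "arm_command", "payload": {"commands": [1.5,0,0,0,0]}}

```text
clock: 9.2
tool_pos: [0.4887, -0.2914, 0.0621]
orientation: [99.1, 89.3, 12.0]
force: [0.4, 0.3, 0.4]
opening: 0.0004
```

Call:
{"api": "arm_command", "payload": {"commands": [1.2,0,0,0,0]}}

```text
clock: 9.32
tool_pos: [0.489, -0.2913, 0.0612]
orientation: [98.2, 89.2, 11.0]
force: [-0.1, -0.0, 0.5]
opening: 0.0003
```

Call:
{"api": "arm_command", "payload": {"commands": [1.2,0,0,0,0]}}

```text
clock: 9.45
tool_pos: [0.4892, -0.2913, 0.0601]
orientation: [97.6, 89.2, 10.4]
force: [-0.2, 0.5, 0.2]
opening: 0.0002
```

Call:
{"api": "arm_command", "payload": {"commands": [1.2,0,0,0,0]}}

```text
clock: 9.57
tool_pos: [0.4892, -0.2913, 0.0589]
orientation: [97.4, 89.2, 10.2]
force: [0.1, -0.4, -0.2]
opening: 0.0004
```

Call:
{"api": "arm_command", "payload": {"commands": [1.2,0,0,0,0]}}

```text
clock: 9.7
tool_pos: [0.4892, -0.2913, 0.0577]
orientation: [97.2, 89.2, 10.0]
force: [0.6, -0.1, -0.0]
opening: 0.0002
```

Call:
{"api": "arm_command", "payload": {"commands": [1.2,0,0,0,0]}}

```text
clock: 9.82
tool_pos: [0.4892, -0.2914, 0.0564]
orientation: [97.3, 89.2, 10.1]
force: [0.7, -0.5, -0.6]
opening: 0.0002
```

Call:
{"api": "arm_command", "payload": {"commands": [1.2,-0.4,0,0,0]}}

```text
clock: 9.95
tool_pos: [0.4892, -0.2915, 0.0553]
orientation: [96.0, 89.2, 8.8]
force: [0.5, -0.0, 1.8]
opening: 0.0004
```

Call:
{"api": "arm_command", "payload": {"commands": [1.2,-0.3,0,0,0]}}

```text
clock: 10.07
tool_pos: [0.4894, -0.2916, 0.0543]
orientation: [94.4, 89.1, 7.3]
force: [0.9, 1.3, 4.0]
opening: 0.0002
```

Call:
{"api": "arm_command", "payload": {"commands": [1.2,-0.3,0,0,0]}}

```text
clock: 10.2
tool_pos: [0.4897, -0.2916, 0.0535]
orientation: [93.0, 89.0, 5.9]
force: [1.2, 1.4, 5.2]
opening: 0.0006
```

Call:
{"api": "arm_command", "payload": {"commands": [1.2,-0.3,0,0,0]}}

```text
clock: 10.32
tool_pos: [0.49, -0.2917, 0.0527]
orientation: [91.8, 89.0, 4.7]
force: [-0.1, 3.5, 5.2]
opening: 0.0006
```

Call:
{"api": "arm_command", "payload": {"commands": [1.2,-0.4,0,0,0,-10,0,0,0,0,-50,0,0,0,0,-50,0,0,0,0]}}

```text
clock: 10.82
tool_pos: [0.4841, -0.291, 0.1604]
orientation: [117.0, 89.5, 29.9]
force: [1.4, -0.1, 0.7]
opening: 0.0006
```

Call:
{"api": "arm_command", "payload": {"commands": [0,-10,-60,0,0,0,-10,-60,0,0,0,-10,-60,0,0,0,-10,-60,0,0,0,-10,-60,0,0]}}

```text
clock: 11.45
tool_pos: [0.4198, 0.009, 0.1659]
orientation: [97.1, 89.1, 9.5]
force: [0.9, 0.9, 0.5]
opening: 0.0004
```

Call:
{"api": "arm_command", "payload": {"commands": [0,-5,-60,0,0,0,0,-50,0,0,0,0,0,0,0,0,0,0,0,0]}}

```text
clock: 11.95
tool_pos: [0.4072, 0.1242, 0.1676]
orientation: [99.1, 89.1, 11.8]
force: [0.0, -0.8, 0.5]
opening: 0.0002
```

```bash
python3 - <<'E'
from h import *
from plant import *
o=get_obs();print(togo(o,[485,0,180],3.1))
im=[]
for n,(x0,y0,w,h),k in(("top",(330,140,145,200),3),("side",(260,140,170,110),2)):
    s=snapshot(n);im.append(cv2.resize(s["frame"][y0:y0+h,x0:x0+w],None,fx=k,fy=k,interpolation=cv2.INTER_CUBIC)[:600])
    if n=="top":cv2.imwrite("pics/tf.png",s["frame"])
    else: sf=s["frame"]
im[1]=cv2.resize(sf[160:255,330:420],None,fx=3.9,fy=3.9,interpolation=cv2.INTER_CUBIC)
H=max(i.shape[0] for i in im)
cv2.imwrite("pics/d5.png",np.hstack([cv2.copyMakeBorder(i,0,H-i.shape[0],0,0,cv2.BORDER_CONSTANT) for i in im])[:600,:800])
E
```

```text
(array([-11.6,  72.1, 127.6]), np.float64(-0.4), 'tcp', array([407.2, 124.2, 167.6]), 'F', array([ 0.03, -0.75,  0.54]), 'axis z', array([-1.   ,  0.016, -0.003]))
```

View pics/d5.png

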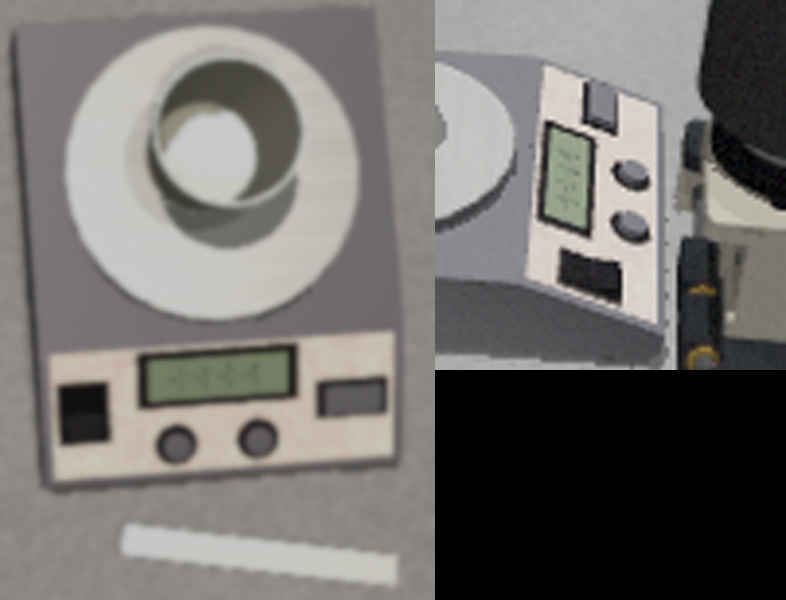

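The scale rocker at (83,412) is in on its far side, and the tare key at (352,397) is back up. The round keys, cup and paddle look undisturbed and the robot is clear. Handing in.

```bash
python3 - <<'E'
from plant import *
print(close_job())
E
```

```text
the job is handed in; nothing more can be done
None
```

The bench is ready for pouring, and I handed the job in at about 12 s of the 54 s. I did the three taps in the order asked, with shut fingertips:

- **Extraction rocker:** pressed to its stop, peaking at about 6.7 N. In the picture taken afterwards it looks the same as the lamp rocker, which is still on and which I did not touch.
- **Scale rocker:** pressed to its stop, peaking at about 5.6 N. Both closing views show its far half in.
- **Tare key:** pressed about 3 to 4 mm (5.2 N at the last reading, past the 2 mm it needs) and released. The last picture shows it back up.

**Last checks:** the round keys, cup, pan and paddle look unmoved, and the robot was clear of everything. I did not look at the console, bottle and tin again after the extraction tap, but nothing went near them.

**Disagreements:**
- Contact on all three came roughly 2 to 4 mm lower than I had worked out from the pictures, so I stopped each press on the force reading instead of the height.
- Both rocker presses went slightly past the 4 N at which their frames start to give.
- The tare reading also showed 3.5 N sideways for one step, which I took to be friction or noise.

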